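Load the bench shaker and pin its retaining bar

ROBOT

A 6-joint arm with a two-finger parallel gripper is mounted at the origin on the work surface. World frame = base frame: x ahead of the robot, y to its left, z up, the work surface at z = 0. Lengths are in m, angles in rad, forces in N, time in s.
With the tool pointing down it reaches from about 0.35 to 0.975 m from the base axis. Payload 7.1 kg.
Tool frame: the origin (TCP) lies at the very end of the fingers, on their centre line; the grasp point (between the pads) lies 19 mm behind it; x points along the fingers, y is the direction in which the jaws open and shut, and the axes are right-handed (so a half turn about x gives the same grasp; the last joint's range is limited). The gripper opens to 88 mm and grips with 3 to 60 N. Pads are 20 mm wide; open, the fingers measure 115 mm over their backs; the gripper's body (75 mm by 178 mm) begins 61 mm behind the grasp point.
Start: joints at [1.168, 0.423, 1.63, -0, 1.089, -0.019], TCP at [0.234, 0.58, 0.223] pointing down, gripper open.
Joint ranges: [-3, 3], [-0.9, 2.11], [0.09, 2.58], [-1.31, 4.45], [0.11, 2.69], [-2.54, 2.54]. Speed limits (rad/s): [2.39, 2.39, 3.01, 3.14, 3.14, 3.14].

INTERFACE

Orientations are given as a rotation vector (axis times angle).
In Python, from station import r gives the robot as it stands.
- The arm moves only by the shell command python3 -m crank 'ROWS' [FORCE]. ROWS is JSON, a list that holds one entry, the list of rows, each a list of 5 numbers: the gripper command: -1 is shut, 1 is fully open, values between are in proportion, then the shift along the world's x, y, z in units of 15 cm (1.0 is 15 cm), then the turn about the world's z in units of 180 degrees (1.0 is 180 degrees). A call has 1 to 5 rows; each row is the pose to reach, as a shift and turn from the pose commanded when the call began, turning the shorter way round; what a row does not reach only later rows make up. A row lasts 1/8 s, in which the tool goes at most 62.5 mm and 10.7 degrees, less where a joint would pass 70% of its speed; a pose out of reach is approached as far as the arm can. A call with a number of a shift or a turn outside -1 to 1 is refused whole. A call with a gripper value outside its range is refused whole. The fingers move at their own pace and stop on an object; FORCE is the grip in N (left out, the last holds). Time passes only in rows, so rows that repeat a pose let the fingers close. It gives the time, the measured TCP pose, the force and the opening at its end, in the units of the state.
- r.sense(): the state, without advancing time (a new reading comes with each control period).
- r.capture(name): name is "scene" or "side" or "wrist"; returns a dict with "img" (384x512x3 uint8, blue, green, red), "fx", "fy", "cx", "cy" (pixels), "distortion" ([k1, k2, p1, p2, k3] as OpenCV has them; the pictures are not rectified), "view" (4x4, takes a point from world to camera coordinates). Camera axes: x right, y down, z forward; pixel columns grow to the right and rows downward; lengths in m; the calibration is good to about 2 mm. A picture is of the moment at which its call begins. There is no depth.
- r.hand_in(): hands the job in, once; it reports no verdict.
The state is a dict: "clock": time; "joint_positions": joint angles; "joint_velocities": joint speeds; "joint_efforts": joint torques, N m; "ee_pos": TCP position; "orientation": TCP orientation; "ft_force": force on the tool from outside, world axes, zero at the start; "ft_torque": the same for the moment, N m; "width": finger opening in m.
Only numpy, scipy, OpenCV 4.12 (cv2) and the standard library are available. Lean on these libraries where they do the work, as an engineer would, in place of code of your own. Each camera call takes 0.05 s, during which the arm holds its last target. There are 200 camera calls.

TASK

Load the bench shaker: stand every white sample bottle upright and centred on a raised pad of the shaker, one bottle to a pad, any bottle on any pad. Only when all are on, swing the steel retaining bar fully shut along the row so that its lug lies in the fork, and push the headed pin down through fork and lug until its flange seats flush on the fork. Leave the other things on the bench where they are.

Things in the scene. Friction and masses are not known exactly. Their poses are not given: they have to be found in the camera images.
- bottle0: white plastic wide-mouth sample bottle with a ribbed white screw cap (all four are alike; three or four are present, a missing one is absent): body 50 mm diameter up to 60 mm high, shoulder to a 36 mm neck at 68 mm, cap 40 mm diameter from 76 to 96 mm high (top of the bottle), about 150 g. Origin: centre of the underside; z up along the bottle. It stands upright on the bench at the start
- bottle1: white plastic wide-mouth sample bottle with a ribbed white screw cap (all four are alike; three or four are present, a missing one is absent): body 50 mm diameter up to 60 mm high, shoulder to a 36 mm neck at 68 mm, cap 40 mm diameter from 76 to 96 mm high (top of the bottle), about 150 g. Origin: centre of the underside; z up along the bottle. It stands upright on the bench at the start
- bottle2: white plastic wide-mouth sample bottle with a ribbed white screw cap (all four are alike; three or four are present, a missing one is absent): body 50 mm diameter up to 60 mm high, shoulder to a 36 mm neck at 68 mm, cap 40 mm diameter from 76 to 96 mm high (top of the bottle), about 150 g. Origin: centre of the underside; z up along the bottle. It stands upright on the bench at the start
- bottle3: white plastic wide-mouth sample bottle with a ribbed white screw cap (all four are alike; three or four are present, a missing one is absent): body 50 mm diameter up to 60 mm high, shoulder to a 36 mm neck at 68 mm, cap 40 mm diameter from 76 to 96 mm high (top of the bottle), about 150 g. Origin: centre of the underside; z up along the bottle. It stands upright on the bench at the start
- pin: steel headed pin, 90 g, parked upright in the grey block. Shank 12 mm diameter, 48 mm long, its last 10 mm tapering to 5 mm; above it a flange 26 mm diameter, 5 mm thick, then a round grip 18 mm diameter, 34 mm high. Origin: centre of the flange's underside; z points up, to the grip. Shank tip at z = -48 mm, top of the grip at z = +39 mm
- pin_block: loose heavy grey block (1 kg), 70 x 70 x 55 mm high, with a 17 mm vertical hole through its middle in which the pin is parked, flange on the block's top. Origin: centre of the underside
- shaker: fixed white bench shaker, platform 370 x 150 mm, top 70 mm above the bench. Origin: centre of the underside; x runs along the row of pads from the fork end (-x, towards the robot) to the bar's hinge end (+x); z up. A low steel rail stands beside the row at y = +40 mm, top at z = 105 mm; bar and fork are on the other side, at y = -40 mm
- pad0 (a point): top centre of a raised round black rubber pad, 36 mm diameter, 12 mm above the platform (82 mm above the bench); four pads in a row along the shaker's x, 64 mm apart (shaker x = -80, -16, 48 and 112 mm, y = 0)
- pad1 (a point): top centre of a raised round black rubber pad, 36 mm diameter, 12 mm above the platform (82 mm above the bench); four pads in a row along the shaker's x, 64 mm apart (shaker x = -80, -16, 48 and 112 mm, y = 0)
- pad2 (a point): top centre of a raised round black rubber pad, 36 mm diameter, 12 mm above the platform (82 mm above the bench); four pads in a row along the shaker's x, 64 mm apart (shaker x = -80, -16, 48 and 112 mm, y = 0)
- pad3 (a point): top centre of a raised round black rubber pad, 36 mm diameter, 12 mm above the platform (82 mm above the bench); four pads in a row along the shaker's x, 64 mm apart (shaker x = -80, -16, 48 and 112 mm, y = 0)
- fork_hole (a point): centre of the hole's mouth on the fork's top face, 141 mm above the bench, shaker x = -146, y = -40 mm. The fork: two level steel jaws 44 x 40 x 8 mm, 16 mm apart, a vertical 15 mm hole through both, joined by a column on the shaker's -x side. The bar's lug (10 mm thick, same hole) comes between them from the -y side. 39 mm of free room below the lower jaw
- bar (a joint): angle of the steel retaining bar about its vertical hinge, rad: 0 = shut (end stop, lug hole in line with the fork's holes), growing as the bar swings away from the pads to the shaker's -y side, up to 1.1. Stays where left (friction: 1.2 N at the knob). Shut, it runs from the hinge along the shaker's -x at y = -40 mm; 10 mm wide, from 118 to 132 mm above the bench
- bar_knob (a point): top centre of the round black knob upright on the bar, 18 mm diameter, from the bar's top (132 mm above the bench) to 167 mm, 216 mm from the hinge
- bar_hinge (a point): the bar's hinge axis at mid-height of the bar (125 mm above the bench), at the shaker's x = +168, y = -40 mm; the lug hole is 314 mm from it
- amber_bottle: bystander: taller amber glass bottle with black cap, 70 mm diameter, 150 mm high; origin: centre of the underside
- spare_cap: bystander: loose white screw cap lying on the bench, 40 mm diameter, 16 mm high; origin: centre of the underside
- petri_dishes: bystander: stack of three clear dishes, 90 mm diameter, 45 mm high; origin: centre of the underside
- beaker: bystander: glass beaker, 70 mm diameter, 85 mm high; origin: centre of the underside
- marker_pen: bystander: marker pen lying on the bench, about 110 mm long, 12 mm thick; origin: middle of the underside
- wash_bottle: bystander: white wash bottle with blue collar and bent spout, 64 mm diameter, 200 mm high; origin: centre of the underside
- spoon: bystander: steel spoon with a wooden handle, lying on the bench, 180 mm long; origin: underside

How it is judged:
On the way, in this order (a step that is already met when the one before it is completed fails the run):
1. every bottle present stands upright and still, centred within 10 mm on a pad, while the bar is still open (angle between each of bottle0, bottle1, bottle2, bottle3's own z axis and vertical below 0.1 rad and z of bottle0 in the frame of shaker between 0.078 and 0.087 m and linear speed of each of bottle0, bottle1, bottle2, bottle3 below 0.02 m/s and (horizontal distance between bottle0 and pad0 below 0.01 m or horizontal distance between bottle0 and pad1 below 0.01 m or horizontal distance between bottle0 and pad2 below 0.01 m or horizontal distance between bottle0 and pad3 below 0.01 m) and z of bottle1 in the frame of shaker between 0.078 and 0.087 m and (horizontal distance between bottle1 and pad0 below 0.01 m or horizontal distance between bottle1 and pad1 below 0.01 m or horizontal distance between bottle1 and pad2 below 0.01 m or horizontal distance between bottle1 and pad3 below 0.01 m) and z of bottle2 in the frame of shaker between 0.078 and 0.087 m and (horizontal distance between bottle2 and pad0 below 0.01 m or horizontal distance between bottle2 and pad1 below 0.01 m or horizontal distance between bottle2 and pad2 below 0.01 m or horizontal distance between bottle2 and pad3 below 0.01 m) and z of bottle3 in the frame of shaker between 0.078 and 0.087 m and (horizontal distance between bottle3 and pad0 below 0.01 m or horizontal distance between bottle3 and pad1 below 0.01 m or horizontal distance between bottle3 and pad2 below 0.01 m or horizontal distance between bottle3 and pad3 below 0.01 m) and value of joint bar above 0.2 rad), for 0.2 s.
2. the bar is swung fully shut (value of joint bar below 0.02 rad), for 0.2 s.
3. the pin is seated through fork and lug, flange on the fork (value of joint bar below 0.02 rad and horizontal distance between pin and fork_hole below 0.004 m and z of pin in the frame of fork_hole between -0.003 and 0.0025 m and angle between pin's own z axis and vertical below 0.12 rad), for 0.2 s.
At the end, for the whole second after the job is handed in: Every bottle present stands upright (within 0.1 rad) and still, its underside at pad height and its centre within 10 mm of a pad's centre; the bar is shut (below 0.02 rad); the pin is through fork and lug, upright, on the hole's axis within 4 mm, its flange within 2.5 mm of the fork's top (all of step 3 and angle between each of bottle0, bottle1, bottle2, bottle3's own z axis and vertical below 0.1 rad and z of bottle0 in the frame of shaker between 0.078 and 0.087 m and linear speed of each of bottle0, bottle1, bottle2, bottle3 below 0.02 m/s and (horizontal distance between bottle0 and pad0 below 0.01 m or horizontal distance between bottle0 and pad1 below 0.01 m or horizontal distance between bottle0 and pad2 below 0.01 m or horizontal distance between bottle0 and pad3 below 0.01 m) and z of bottle1 in the frame of shaker between 0.078 and 0.087 m and (horizontal distance between bottle1 and pad0 below 0.01 m or horizontal distance between bottle1 and pad1 below 0.01 m or horizontal distance between bottle1 and pad2 below 0.01 m or horizontal distance between bottle1 and pad3 below 0.01 m) and z of bottle2 in the frame of shaker between 0.078 and 0.087 m and (horizontal distance between bottle2 and pad0 below 0.01 m or horizontal distance between bottle2 and pad1 below 0.01 m or horizontal distance between bottle2 and pad2 below 0.01 m or horizontal distance between bottle2 and pad3 below 0.01 m) and z of bottle3 in the frame of shaker between 0.078 and 0.087 m and (horizontal distance between bottle3 and pad0 below 0.01 m or horizontal distance between bottle3 and pad1 below 0.01 m or horizontal distance between bottle3 and pad2 below 0.01 m or horizontal distance between bottle3 and pad3 below 0.01 m)); the robot touches nothing.
It fails at once if another thing on the bench is moved more than 50 mm (distance of any of amber_bottle, spare_cap, petri_dishes, beaker, marker_pen, wash_bottle, spoon from where it was at the start of the episode above 0.05 m).
Of bottle0, bottle1, bottle2, bottle3 only 3 to 4 are there at a start; the rules pass over those that are not, and their reading is None.
At some moment in a run one of pin_block may be knocked a few centimetres aside while the robot is not near it.
Once in a run the grip may slacken for a moment while it holds something.
It also fails if it takes over 208 s, if anything falls off the work surface, if the arm or the gripper's body presses on something with over 40 N, if the wrist force passes 120 N, or if a joint passes its speed limit or range.

## Working session

There is one attempt and no reset: what is moved stays moved. The work goes in short steps, Python scripts to look and compute and a shell command to move; the robot and the scene stay as the last step left them, time stands still between calls to the robot, and variables do not carry over. Pictures are saved under pics/ and viewed, about 12 in all and at most 16, crops included, and the job is handed in when it is done.

```bash
mkdir -p pics; ls
python3 - <<'E'
from station import r
import cv2,numpy as np
s=r.sense();print(s['clock'],s['ee_pos'],s['orientation'],s['width'],s['ft_force'])
for n in("scene","side","wrist"):
    c=r.capture(n);cv2.imwrite(f"pics/{n}0.png",c["img"])
    print(n,c['fx'],c['cx'],c['cy'],c['distortion'],np.round(c['view'],3).tolist())
E
```

```text
pics
0.0 [0.23379001 0.57902096 0.22189895] [ 0.29993771  1.55004586 -0.3023097 ] 0.08760525513558305 [ 0.07202625 -0.62420986  0.33532798]
scene 411.35265890818664 255.71975541572874 192.1056926771688 [-0.03687441  0.          0.          0.          0.        ] [[-0.487, 0.873, -0.004, 0.248], [0.749, 0.415, -0.517, -0.318], [-0.449, -0.255, -0.856, 1.539], [0.0, 0.0, 0.0, 1.0]]
side 383.9533297867049 260.3029791583925 189.52310149565443 [-0.10527571  0.          0.          0.          0.        ] [[0.928, -0.373, 0.001, -0.481], [-0.253, -0.632, -0.733, 0.218], [0.274, 0.68, -0.681, 1.134], [0.0, 0.0, 0.0, 1.0]]
wrist 267.82067934547143 260.15457410271875 193.01827106680255 [-0.06333916  0.          0.          0.          0.        ] [[0.375, 0.927, -0.001, -0.623], [0.885, -0.357, 0.3, -0.037], [0.277, -0.113, -0.954, 0.393], [0.0, 0.0, 0.0, 1.0]]
```

View pics/scene0.png

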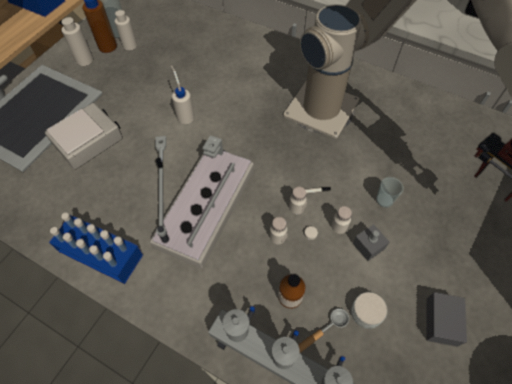

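View pics/side0.png

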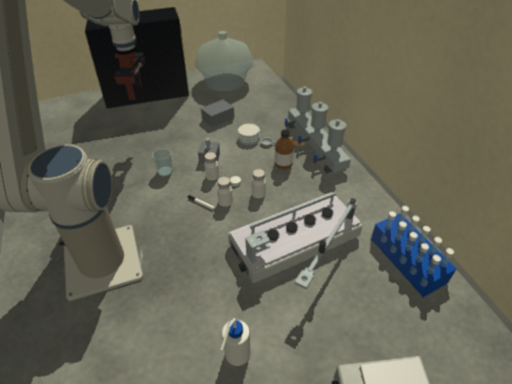

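Three bottles are present. In the scene view their caps are at (299,191), (279,223) and (345,213), and the pin is at (375,233). The pads run from (187,227) to (216,176), the fork is at (213,147), the bar is open with its lug at (160,143), and the spare cap is at (311,232). Next I'll view enlarged crops.

```bash
cat > h.py <<'E'
import cv2,numpy as np
from station import r
def K(c): return np.array([[c['fx'],0,c['cx']],[0,c['fy'],c['cy']],[0,0,1.]]),np.array(c['distortion'],float)
def proj(c,P):
    k,d=K(c);V=np.array(c['view']);rv=cv2.Rodrigues(V[:3,:3])[0]
    return cv2.projectPoints(np.array(P,float).reshape(-1,1,3),rv,V[:3,3],k,d)[0].reshape(-1,2)
def ray(c,uv):
    k,d=K(c);V=np.array(c['view']);n=cv2.undistortPoints(np.array(uv,float).reshape(-1,1,2),k,d).reshape(-1,2)
    return -V[:3,:3].T@V[:3,3],np.c_[n,np.ones(len(n))]@V[:3,:3]
def onz(c,uv,z):
    o,D=ray(c,uv);z=np.broadcast_to(z,len(D));return o+D*((z-o[2])/D[:,2])[:,None]
E
python3 - <<'E'
from h import *
c=r.capture("scene");s=r.capture("side")
a=cv2.resize(c['img'][125:265,145:265],None,fx=5,fy=5,interpolation=cv2.INTER_CUBIC)[:, :]
cv2.imwrite("pics/a.png",cv2.resize(c['img'][130:260,145:265],None,fx=4.6,fy=4.6,interpolation=cv2.INTER_CUBIC))
cv2.imwrite("pics/b.png",cv2.resize(c['img'][170:270,265:395],None,fx=6,fy=6,interpolation=cv2.INTER_CUBIC))
def px(n,uv,z): print(n,np.round(onz(c if n[0]=='c' else s,uv,z),3).tolist())
px('c pads',[(187,227),(197,209),(206,192),(216,176)],.082)
px('s pads',[(327,213),(306,220),(292,227),(273,235)],.082)
px('c caps',[(299,191),(279,223),(345,213)],.09)
px('s caps',[(210,157),(225,183),(259,175)],.09)
px('c pin',[(375,233)],.08);px('c lug/knob/hinge',[(160,143),(158,161),(164,235)],[.125,.16,.13])
# dark blobs
for n,C,box in(("c",c,(150,150,260,260)),("s",s,(240,190,365,270))):
    g=cv2.cvtColor(C['img'],cv2.COLOR_BGR2GRAY);x0,y0,x1,y1=box
    m=(g[y0:y1,x0:x1]<55).astype('uint8');N,_,st,ce=cv2.connectedComponentsWithStats(m)
    for i in range(1,N):
        if 10<st[i,4]<400: print(n,st[i,4],np.round(ce[i]+[x0,y0],1),np.round(onz(C,[ce[i]+[x0,y0]],.082),4))
E
```

```text
c pads [[0.688, -0.129, 0.082], [0.624, -0.136, 0.082], [0.561, -0.144, 0.082], [0.497, -0.149, 0.082]]
s pads [[0.683, -0.138, 0.082], [0.61, -0.14, 0.082], [0.559, -0.15, 0.082], [0.495, -0.157, 0.082]]
c caps [[0.425, 0.103, 0.09], [0.551, 0.1, 0.09], [0.428, 0.255, 0.09]]
s caps [[0.427, 0.252, 0.09], [0.434, 0.1, 0.09], [0.552, 0.096, 0.09]]
c pin [[0.441, 0.356, 0.08]]
c lug/knob/hinge [[0.499, -0.352, 0.125], [0.575, -0.295, 0.16], [0.755, -0.151, 0.13]]
c 12 [200.2 151.8] [[ 0.4422 -0.2434  0.082 ]]
c 56 [158.7 162.6] [[ 0.5423 -0.3363  0.082 ]]
c 77 [215.1 176.5] [[ 0.5001 -0.1502  0.082 ]]
c 85 [205.8 192.5] [[ 0.5631 -0.144   0.082 ]]
c 89 [196.  209.5] [[ 0.6268 -0.1375  0.082 ]]
c 97 [186. 227.] [[ 0.6894 -0.131   0.082 ]]
c 18 [160.  228.3] [[ 0.7299 -0.1947  0.082 ]]
c 34 [164.5 238.4] [[ 0.7497 -0.1646  0.082 ]]
s 72 [326.8 212.5] [[ 0.6836 -0.1361  0.082 ]]
s 30 [350.6 213.5] [[ 0.7499 -0.1674  0.082 ]]
s 76 [309.2 219.7] [[ 0.6197 -0.1425  0.082 ]]
s 76 [291.  227.3] [[ 0.556  -0.1494  0.082 ]]
s 78 [272.6 234.5] [[ 0.4948 -0.1546  0.082 ]]
s 59 [321.7 247.3] [[ 0.6044 -0.2498  0.082 ]]
s 52 [242.3 265.3] [[ 0.3763 -0.2243  0.082 ]]
```

View pics/a.png

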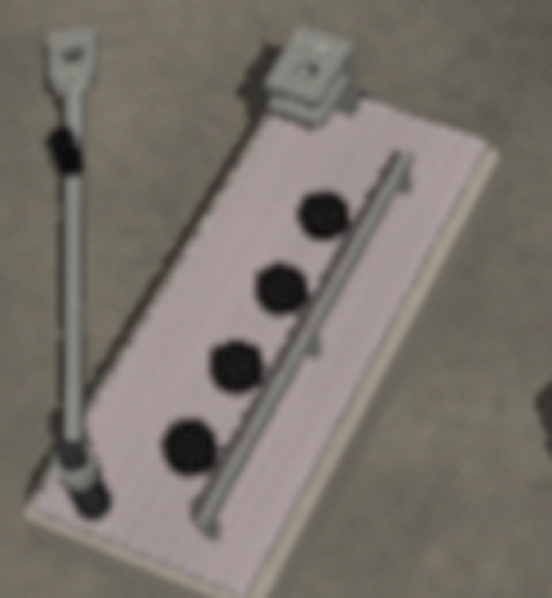

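View pics/b.png

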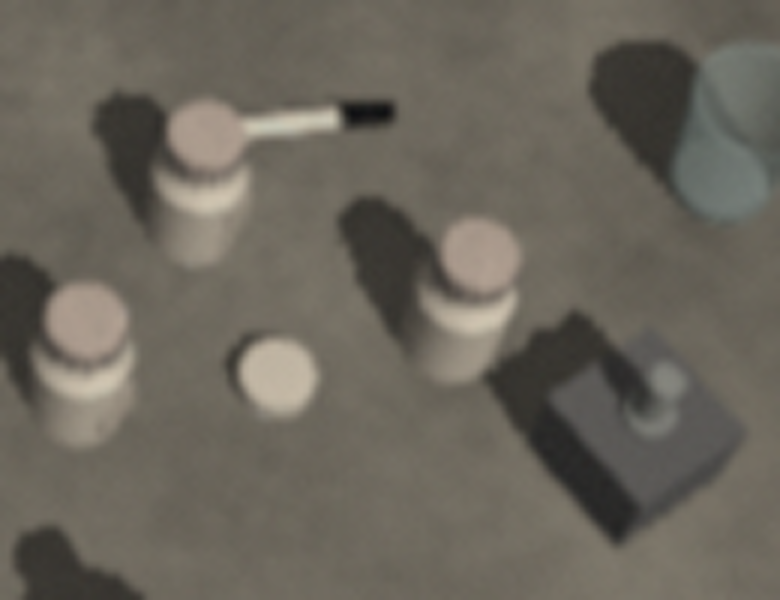

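Run:
```python
from h import *
c=r.capture("scene");s=r.capture("side")
for n,uv,z in(("A",(299.3,192.3),.096),("B",(279.3,223.7),.096),("C",(345,212.3),.096),("pin",(376.3,233.7),.094),("fork",(212,144.8),.141),("lug",(160.7,141.5),.130),("knob",(158.5,159.5),.167),("amber",(293,279),.15),("cap",(311,232),.016),("marker",(315,190),.01)):
    print(n,np.round(onz(c,[uv],z)[0],4))
R=cv2.Rodrigues(r.sense()['orientation'])[0];print(np.round(R,3))
w=r.capture("wrist");V=np.array(w['view']);o=-V[:3,:3].T@V[:3,3];d=o-r.sense()['ee_pos']
print("cam in tool",np.round(R.T@d,3),"axis in tool",np.round(R.T@V[2,:3],3))
```

```text
A [0.4326 0.1073 0.096 ]
B [0.5552 0.1034 0.096 ]
C [0.4293 0.2541 0.096 ]
pin [0.4489 0.359  0.094 ]
fork [ 0.4353 -0.1958  0.141 ]
lug [ 0.4957 -0.3503  0.13  ]
knob [ 0.5737 -0.2924  0.167 ]
amber [0.7025 0.2163 0.15  ]
cap [0.4959 0.1857 0.016 ]
marker [0.3497 0.132  0.01  ]
[[-0.     0.374  0.927]
 [-0.     0.927 -0.374]
 [-1.    -0.     0.   ]]
cam in tool [-0.163 -0.001 -0.082] axis in tool [0.954 0.    0.3  ]
```

```bash
python3 -m crank '[[[0.3,0.533,-0.8,0,0.154],[0.3,0.533,-0.8,0,0.154],[0.3,0.533,-0.8,0,0.154],[0.3,0.533,-0.8,0,0.154]]]' 30
python3 -m crank '[[[0.3,0.533,-0.8,0,0],[0.3,0.533,-0.8,0,0],[0.3,0.533,-0.8,0,0],[0.3,0.533,-0.8,0,0]]]'
python3 -m crank '[[[0.3,0.533,-0.8,0,0],[0.3,0.533,-0.8,0,0],[0.3,0.533,-0.8,0,0],[0.3,0.533,-0.8,0,0]]]'
python3 -m crank '[[[0.3,0.533,-0.8,0,0],[0.3,0.533,-0.8,0,0],[0.3,0.533,-0.8,0,0],[0.3,0.533,-0.8,0,0],[0.3,0.533,-0.8,0,0]]]'
python3 - <<'E'
from h import *
w=r.capture("wrist");im=w['img'].copy()
for p in ([.555,.1034,.096],[.4326,.1073,.096]):
    t=np.linspace(0,6.28,40);q=proj(w,np.c_[p[0]+.02*np.cos(t),p[1]+.02*np.sin(t),0*t+p[2]])
    cv2.polylines(im,[q.astype(int)],True,(0,0,255))
cv2.imwrite("pics/w1.png",im);print(r.sense()['ee_pos'],r.sense()['width'])
E
```

```text
clock: 0.9
ee_pos: [0.3147, 0.4585, 0.2229]
orientation: [-0.076, 1.569, 0.076]
ft_force: [-0.4, 0.9, 0.3]
width: 0.0573
clock: 1.4
ee_pos: [0.3942, 0.3399, 0.2228]
orientation: [-0.076, 1.569, 0.077]
ft_force: [-0.1, -0.0, 0.0]
width: 0.0571
clock: 1.9
ee_pos: [0.4739, 0.2204, 0.2226]
orientation: [-0.077, 1.57, 0.078]
ft_force: [-0.2, 0.2, 0.4]
width: 0.0569
clock: 2.52
ee_pos: [0.5527, 0.1014, 0.2225]
orientation: [-0.079, 1.57, 0.08]
ft_force: [0.3, 0.4, -0.4]
width: 0.0571
[0.55275868 0.10137088 0.22255679] 0.057149514568788834
```

View pics/w1.png

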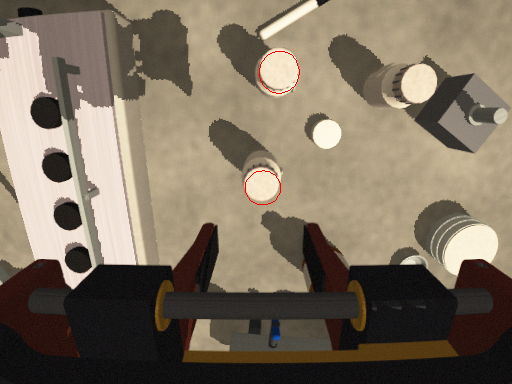

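The wrist view has the projected circles sitting on both caps (B at (262,187), A at (279,72)). The pads show at (47,112), (58,166), (68,216) and (79,260). I'll refine all of these numerically.

Run:
```python
from h import *
w=r.capture("wrist");g=cv2.cvtColor(w['img'],cv2.COLOR_BGR2GRAY)
def blob(box,lo,hi,z):
    x0,y0,x1,y1=box;m=((g[y0:y1,x0:x1]>=lo)&(g[y0:y1,x0:x1]<hi)).astype('uint8')
    m=cv2.morphologyEx(m,cv2.MORPH_OPEN,np.ones((3,3),np.uint8))
    N,_,st,ce=cv2.connectedComponentsWithStats(m)
    for i in range(1,N):
        if 100<st[i,4]<2000: u=ce[i]+[x0,y0];print(st[i],np.round(u,1),np.round(onz(w,[u],z),4)[0])
print("pads");blob((25,90,100,280),0,45,.082)
for n,b in(("B",(235,160,290,210)),("A",(250,40,310,100)),("C",(395,60,445,110))):
    print(n,end=' ');blob(b,205,256,.096)
```

```text
pads
[  6   7  30  31 764] [ 46.2 112.1] [ 0.4939 -0.1512  0.082 ]
[ 18  62  29  30 669] [ 56.9 166.5] [ 0.5569 -0.1448  0.082 ]
[ 29 112  27  28 578] [ 67.6 215.5] [ 0.6198 -0.1386  0.082 ]
[ 40 157  26  25 507] [ 78.1 259.1] [ 0.6825 -0.1322  0.082 ]
[  0 169  39  21 668] [ 43.7 270.4] [ 0.7076 -0.186   0.082 ]
[ 61 175  14  15 127] [ 94.3 274. ] [ 0.7033 -0.1118  0.082 ]
B [ 10   4  36  37 931] [262.2 183.1] [0.5492 0.1019 0.096 ]
A [  10    8   38   48 1375] [279.2  70.4] [0.4306 0.1068 0.096 ]
C [   7    4   35   39 1056] [418.9  82.9] [0.4252 0.2526 0.096 ]
```

```bash
python3 -m crank '[[[0.3,0,0,-0.5,0],[0.3,0,0,-0.9,0],[0.3,0,0.005,-1,0],[0.3,0,0.005,-1,0]]]' 30
python3 -m crank '[[[0.3,0,0,-0.04,0],[-1,0,0,-0.04,0],[-1,0,0,-0.04,0],[-1,0,0,-0.04,0],[-1,0,0,-0.04,0]]]'
python3 -m crank '[[[-1,0,0,0,0],[-1,0,0,0.3,0],[-1,0,0,0.6,0],[-1,0,0,0.85,0],[-1,0,0,0.85,0]]]'
```

```text
clock: 3.12
ee_pos: [0.5518, 0.101, 0.0709]
orientation: [-0.08, 1.574, 0.079]
ft_force: [0.2, 0.1, 1.6]
width: 0.0575
clock: 3.75
ee_pos: [0.5546, 0.1005, 0.0677]
orientation: [-0.078, 1.567, 0.079]
ft_force: [-0.9, 1.1, 6.6]
width: 0.0396
clock: 4.38
ee_pos: [0.5556, 0.1005, 0.197]
orientation: [-0.078, 1.564, 0.079]
ft_force: [0.2, -0.1, -0.9]
width: 0.0394
```

```bash
python3 -m crank '[[[-1,0.2,-0.35,0.05,0],[-1,0.43,-0.778,0.05,0],[-1,0.43,-0.778,0.05,0],[-1,0.43,-0.778,0.05,0]]]'
python3 -m crank '[[[-1,0.2,-0.35,0,0],[-1,0.43,-0.778,0,0],[-1,0.43,-0.778,0,0],[-1,0.43,-0.778,0,0],[-1,0.43,-0.778,0,0]]]'
python3 -m crank '[[[-1,0,0,-0.1,0],[-1,0,0,-0.2,0],[-1,0,0,-0.2,0],[-1,0,0,-0.2,0]]]'
python3 - <<'E'
from h import *
w=r.capture("scene")
cv2.imwrite("pics/c1.png",cv2.resize(w['img'][130:260,130:270],None,fx=4.6,fy=4.6,interpolation=cv2.INTER_CUBIC))
w=r.capture("wrist");cv2.imwrite("pics/c2.png",w['img'])
w=r.capture("side");cv2.imwrite("pics/c3.png",cv2.resize(w['img'][130:270,220:380],None,fx=4,fy=4,interpolation=cv2.INTER_CUBIC))
a=cv2.imread("pics/c2.png");b=cv2.imread("pics/c3.png");cv2.imwrite("pics/c4.png",np.hstack([cv2.resize(a,(400,300)),cv2.resize(b,(343,300))]))
E
```

```text
clock: 4.88
ee_pos: [0.6173, -0.0169, 0.1998]
orientation: [-0.077, 1.572, 0.078]
ft_force: [0.2, 1.1, -1.7]
width: 0.0392
clock: 5.5
ee_pos: [0.6818, -0.131, 0.2012]
orientation: [-0.079, 1.571, 0.08]
ft_force: [0.2, 0.2, -0.8]
width: 0.0393
clock: 6.0
ee_pos: [0.6828, -0.1331, 0.1715]
orientation: [-0.079, 1.57, 0.079]
ft_force: [0.4, -0.1, -1.1]
width: 0.0398
```

View pics/c4.png

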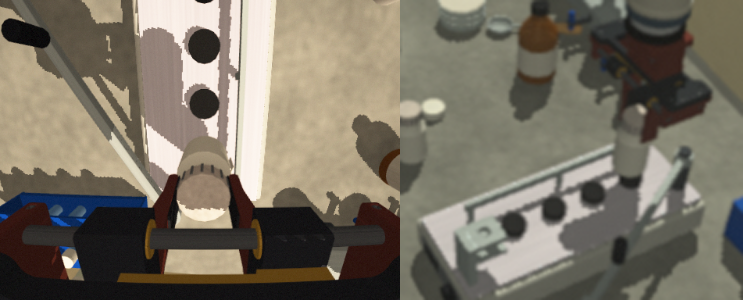

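Wrist and side views show bottle B held upright above pad3 (wrist view, crop px about (205,165)), so I'll lower it and release.

```bash
python3 -m crank '[[[-1,0.01,0,-0.07,0],[-1,0.01,0,-0.12,0],[-1,0.01,0,-0.14,0],[-1,0.01,0,-0.14,0],[-1,0.01,0,-0.14,0]]]'
python3 -m crank '[[[-1,0,0,-0.015,0],[-1,0,0,-0.015,0],[-1,0,0,-0.015,0]]]'
```

```text
clock: 6.78
ee_pos: [0.6844, -0.1332, 0.1508]
orientation: [-0.079, 1.569, 0.078]
ft_force: [-0.4, 0.6, -0.4]
width: 0.0395
clock: 7.15
ee_pos: [0.6849, -0.1331, 0.1496]
orientation: [-0.079, 1.568, 0.078]
ft_force: [-0.6, -0.1, 6.0]
width: 0.0394
```

```bash
python3 -m crank '[[[0.3,0,0,0,0],[0.3,0,0,0,0],[0.3,0,0,0,0],[0.3,0,0,0.3,0],[0.3,0,0,0.5,0]]]'
python3 -m crank '[[[0.3,-0.3,0.3,0,0],[0.3,-0.6,0.6,0,0],[0.3,-0.85,0.8,0,0],[0.3,-0.85,0.8,0,0]]]'
python3 -m crank '[[[0.3,-0.4,0.4,0,0],[0.3,-0.85,0.8,0,0],[0.3,-0.85,0.8,0,0],[0.3,-0.85,0.8,0,0],[0.3,-0.85,0.8,0,0]]]'
cat > w.py <<'E'
from h import *
import sys
def circ(im,c,p,rad,col=(0,0,255)):
    t=np.linspace(0,6.28,60);q=proj(c,np.c_[p[0]+rad*np.cos(t),p[1]+rad*np.sin(t),0*t+p[2]]);cv2.polylines(im,[(q*8).astype(int)],True,col,1,cv2.LINE_AA,3)
E
python3 - <<'E'
from w import *
w=r.capture("wrist");im=w['img'].copy();s=r.capture("scene");si=s['img'].copy()
print(r.sense()['ee_pos'])
for p in ([.431,.107,.096],[.427,.253,.096]): circ(im,w,p,.02)
for p in ([.6852,-.133,.178],): circ(im,w,p,.02);circ(si,s,p,.02)
for p in ([.4963,-.152,.082],[.5587,-.146,.082],[.6221,-.1395,.082]): circ(im,w,p,.018);circ(si,s,p,.018)
b=cv2.resize(si[130:260,130:270],None,fx=3,fy=3,interpolation=cv2.INTER_CUBIC)
cv2.imwrite("pics/d1.png",np.hstack([cv2.resize(im,(380,390)) if 0 else np.pad(im,((0,6),(0,0),(0,0)))[:, :380],b]))
E
```

```text
clock: 7.78
ee_pos: [0.6846, -0.1332, 0.2248]
orientation: [-0.079, 1.569, 0.078]
ft_force: [1.0, -0.2, -0.2]
width: 0.0573
clock: 8.28
ee_pos: [0.5542, -0.0114, 0.2234]
orientation: [-0.08, 1.571, 0.081]
ft_force: [0.1, -0.5, 0.1]
width: 0.0568
clock: 8.9
ee_pos: [0.431, 0.1067, 0.2239]
orientation: [-0.079, 1.567, 0.079]
ft_force: [0.4, -1.0, 0.2]
width: 0.0567
[0.43089425 0.10625799 0.22361828]
```

View pics/d1.png

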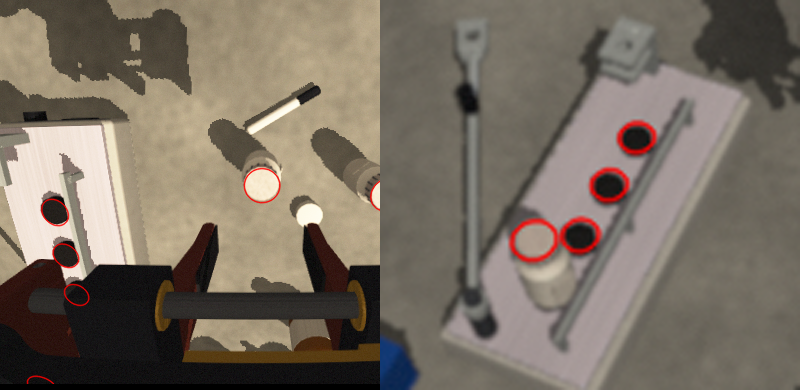

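The bottle on pad3 is centred on its circle in the scene view, and A's circle fits its cap at (262,185). Next is A to pad2.

```bash
python3 -m crank '[[[0.3,0,0,-0.5,0],[0.3,0,0,-0.9,0],[0.3,0,0.005,-1,0],[0.3,0,0.005,-1,0]]]' 30
python3 -m crank '[[[0.3,0,0,-0.045,0],[-1,0,0,-0.045,0],[-1,0,0,-0.045,0],[-1,0,0,-0.045,0],[-1,0,0,-0.045,0]]]'
python3 -m crank '[[[-1,0,0,0,0],[-1,0,0,0.3,0],[-1,0,0,0.6,0],[-1,0,0,0.9,0],[-1,0,0,0.9,0]]]'
python3 -m crank '[[[-1,0.3,-0.4,0,0],[-1,0.63,-0.82,0,0],[-1,0.63,-0.82,0,0],[-1,0.63,-0.82,0,0]]]'
python3 -m crank '[[[-1,0.3,-0.4,0,0],[-1,0.63,-0.82,0,0],[-1,0.63,-0.82,0,0],[-1,0.63,-0.82,0,0],[-1,0.63,-0.82,0,0]]]'
```

```text
clock: 9.5
ee_pos: [0.4288, 0.1066, 0.0715]
orientation: [-0.078, 1.574, 0.077]
ft_force: [-0.4, -0.1, -0.1]
width: 0.0569
clock: 10.12
ee_pos: [0.4301, 0.1077, 0.0675]
orientation: [-0.078, 1.568, 0.079]
ft_force: [0.2, -1.5, 7.0]
width: 0.0391
clock: 10.75
ee_pos: [0.4313, 0.1082, 0.2048]
orientation: [-0.078, 1.562, 0.08]
ft_force: [0.7, -1.1, -2.2]
width: 0.0393
clock: 11.25
ee_pos: [0.5239, -0.0168, 0.2]
orientation: [-0.076, 1.571, 0.077]
ft_force: [-0.0, 0.3, -2.1]
width: 0.0396
clock: 11.88
ee_pos: [0.6167, -0.1368, 0.2005]
orientation: [-0.078, 1.572, 0.08]
ft_force: [0.1, 0.5, -2.1]
width: 0.0395
```

```bash
python3 -m crank '[[[-1,0.025,0,-0.12,0],[-1,0.025,0,-0.24,0],[-1,0.025,0,-0.3,0],[-1,0.025,0,-0.32,0],[-1,0.025,0,-0.32,0]]]'
python3 -m crank '[[[-1,0,0,-0.015,0],[-1,0,0,-0.015,0],[-1,0,0,-0.015,0]]]'
```

```text
clock: 12.5
ee_pos: [0.6221, -0.1384, 0.1535]
orientation: [-0.078, 1.57, 0.079]
ft_force: [-0.1, 0.9, -1.6]
width: 0.0394
clock: 12.88
ee_pos: [0.6222, -0.1385, 0.1517]
orientation: [-0.079, 1.569, 0.078]
ft_force: [-0.8, 0.5, -1.6]
width: 0.0393
```

```bash
python3 -m crank '[[[-1,0,-0.005,-0.015,0],[-1,0,-0.005,-0.015,0],[-1,0,-0.005,-0.015,0]]]'
```

```text
clock: 13.25
ee_pos: [0.6223, -0.1392, 0.1495]
orientation: [-0.079, 1.569, 0.078]
ft_force: [-0.3, 0.2, 2.1]
width: 0.0398
```

```bash
python3 -m crank '[[[0.3,0,0,0,0],[0.3,0,0,0,0],[0.3,0,0,0,0],[0.3,0,0,0.3,0],[0.3,0,0,0.5,0]]]'
python3 -m crank '[[[0.3,-0.2,0.4,0,0],[0.3,-0.433,0.872,0,0],[0.3,-0.433,0.872,0,0],[0.3,-0.433,0.872,0,0]]]'
python3 -m crank '[[[0.3,-0.2,0.4,0,0],[0.3,-0.433,0.872,0,0],[0.3,-0.433,0.872,0,0],[0.3,-0.433,0.872,0,0]]]'
python3 -m crank '[[[0.3,-0.2,0.4,0,0],[0.3,-0.433,0.872,0,0],[0.3,-0.433,0.872,0,0],[0.3,-0.433,0.872,0,0],[0.3,-0.433,0.872,0,0]]]'
python3 - <<'E'
from w import *
w=r.capture("wrist");im=w['img'].copy();s=r.capture("scene");si=s['img'].copy()
print(r.sense()['ee_pos'])
circ(im,w,[.427,.253,.096],.02)
for p in ([.6852,-.133,.178],[.6221,-.1395,.178]): circ(si,s,p,.02)
for p in ([.4963,-.152,.082],[.5587,-.146,.082]): circ(si,s,p,.018)
b=cv2.resize(si[130:260,140:270],None,fx=3,fy=3,interpolation=cv2.INTER_CUBIC)
cv2.imwrite("pics/e1.png",np.hstack([np.pad(im,((0,6),(0,0),(0,0)))[:, 120:],b]))
E
```

```text
clock: 13.88
ee_pos: [0.6224, -0.1392, 0.2256]
orientation: [-0.079, 1.569, 0.078]
ft_force: [-0.7, 0.2, -0.1]
width: 0.057
clock: 14.38
ee_pos: [0.5571, -0.0076, 0.2244]
orientation: [-0.08, 1.569, 0.08]
ft_force: [0.4, 0.2, 0.2]
width: 0.0571
clock: 14.88
ee_pos: [0.493, 0.1226, 0.2243]
orientation: [-0.08, 1.569, 0.079]
ft_force: [0.8, 0.9, 0.5]
width: 0.0571
clock: 15.5
ee_pos: [0.4285, 0.2521, 0.2241]
orientation: [-0.078, 1.569, 0.077]
ft_force: [-0.3, -0.4, 0.7]
width: 0.0571
[0.42824843 0.25201839 0.22413477]
```

View pics/e1.png

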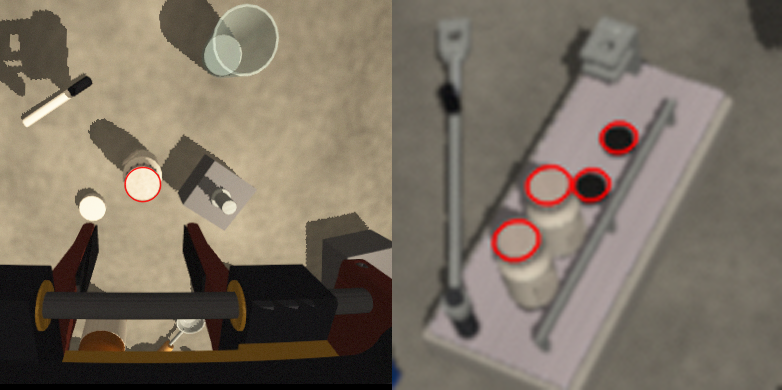

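A's bottle sits centred on pad2, and C's cap circle fits. C goes to pad1.

```bash
python3 -m crank '[[[0.3,0,0,-0.5,0],[0.3,0,0,-0.9,0],[0.3,-0.005,0.005,-1,0],[0.3,-0.005,0.005,-1,0]]]' 30
python3 -m crank '[[[0.3,0,0,-0.045,0],[-1,0,0,-0.045,0],[-1,0,0,-0.045,0],[-1,0,0,-0.045,0],[-1,0,0,-0.045,0]]]'
python3 -m crank '[[[-1,0,0,0,0],[-1,0,0,0.3,0],[-1,0,0,0.6,0],[-1,0,0,0.9,0],[-1,0,0,0.9,0]]]'
python3 -m crank '[[[-1,0.15,-0.4,0,0],[-1,0.29,-0.887,0,0],[-1,0.29,-0.887,0,0],[-1,0.29,-0.887,0,0]]]'
python3 -m crank '[[[-1,0.15,-0.4,0,0],[-1,0.29,-0.887,0,0],[-1,0.29,-0.887,0,0],[-1,0.29,-0.887,0,0]]]'
python3 -m crank '[[[-1,0.15,-0.4,0,0],[-1,0.29,-0.887,0,0],[-1,0.29,-0.887,0,0],[-1,0.29,-0.887,0,0],[-1,0.29,-0.887,0,0]]]'
```

```text
clock: 16.1
ee_pos: [0.4257, 0.2525, 0.0724]
orientation: [-0.079, 1.573, 0.076]
ft_force: [0.6, -0.2, -0.1]
width: 0.0571
clock: 16.73
ee_pos: [0.4271, 0.2543, 0.0683]
orientation: [-0.078, 1.568, 0.079]
ft_force: [-0.1, -1.6, 6.1]
width: 0.0395
clock: 17.35
ee_pos: [0.4282, 0.2552, 0.2057]
orientation: [-0.076, 1.563, 0.081]
ft_force: [-0.2, 0.6, -2.1]
width: 0.0396
clock: 17.85
ee_pos: [0.4693, 0.1203, 0.2014]
orientation: [-0.077, 1.571, 0.077]
ft_force: [-0.9, 0.0, -2.1]
width: 0.0395
clock: 18.35
ee_pos: [0.5131, -0.0114, 0.2018]
orientation: [-0.077, 1.571, 0.078]
ft_force: [-0.1, 0.5, -2.9]
width: 0.0394
clock: 18.98
ee_pos: [0.5563, -0.1428, 0.2021]
orientation: [-0.079, 1.571, 0.081]
ft_force: [-0.6, 0.5, -2.1]
width: 0.0395
```

```bash
python3 -m crank '[[[-1,0.01,0,-0.12,0],[-1,0.01,0,-0.24,0],[-1,0.01,0,-0.32,0],[-1,0.01,0,-0.33,0],[-1,0.01,0,-0.33,0]]]'
python3 -m crank '[[[-1,0,0,-0.02,0],[-1,0,0,-0.02,0],[-1,0,0,-0.02,0]]]'
```

```text
clock: 19.6
ee_pos: [0.5585, -0.1452, 0.1528]
orientation: [-0.078, 1.569, 0.078]
ft_force: [0.1, 0.0, -1.5]
width: 0.0393
clock: 19.98
ee_pos: [0.5588, -0.1454, 0.1504]
orientation: [-0.079, 1.568, 0.078]
ft_force: [-0.1, -0.2, 0.1]
width: 0.0391
```

```bash
python3 -m crank '[[[0.3,0,0,0,0],[0.3,0,0,0,0],[0.3,0,0,0,0],[0.3,0,0,0.35,0],[0.3,0,0,0.7,0]]]'
python3 -m crank '[[[0.3,0.1,-0.3,0.15,0],[0.3,0.2,-0.6,0.15,0],[0.3,0.2,-0.6,0.15,0],[0.3,0.2,-0.6,0.15,0]]]'
python3 - <<'E'
from w import *
w=r.capture("wrist");im=w['img'].copy();s=r.capture("side");si=s['img'].copy()
print(r.sense()['ee_pos'])
for p in ([.6852,-.133,.178],[.6221,-.1395,.178],[.5587,-.146,.178]): circ(si,s,p,.02);circ(im,w,p,.02)
circ(im,w,[.4345,-.199,.141],.0075);circ(im,w,[.4957,-.3503,.13],.0075);circ(im,w,[.5737,-.2924,.167],.009)
b=cv2.resize(si[160:290,225:365],None,fx=2,fy=2,interpolation=cv2.INTER_CUBIC)
cv2.imwrite("pics/f1.png",np.hstack([im,cv2.copyMakeBorder(b,0,384-260,0,0,cv2.BORDER_CONSTANT)]));cv2.imwrite("pics/f1w.png",w['img'])
E
```

```text
clock: 20.6
ee_pos: [0.5579, -0.145, 0.2555]
orientation: [-0.078, 1.571, 0.079]
ft_force: [0.9, -0.0, -0.1]
width: 0.057
clock: 21.1
ee_pos: [0.5878, -0.2347, 0.2768]
orientation: [-0.077, 1.571, 0.079]
ft_force: [-0.2, -0.5, -0.3]
width: 0.0573
[ 0.58792566 -0.23404123  0.27697392]
```

View pics/f1.png

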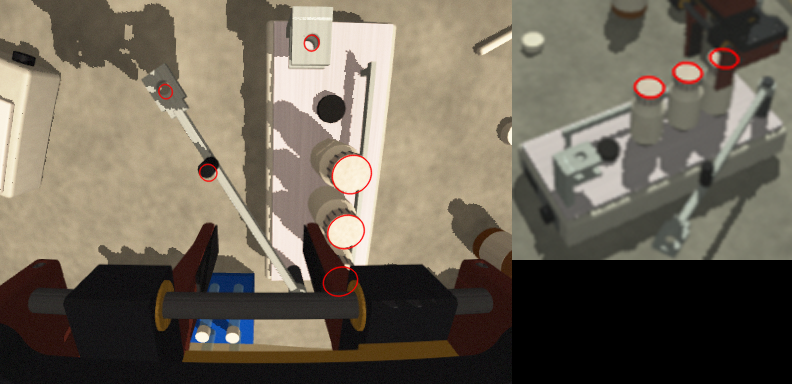

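All three bottles stand centred on their pads (caps at (352,174) and (346,231), and the side view agrees). The knob is at (208,168), the lug at (165,90) and the fork hole at (312,43). The bar is open about 0.52 rad, and next I push the knob from the −y side with closed fingers.

```bash
python3 -m crank '[[[-1,-0.04,-0.35,0,0],[-1,-0.08,-0.67,0,0],[-1,-0.08,-0.67,0,0],[-1,-0.08,-0.67,0,0]]]' 20
python3 -m crank '[[[-1,0,0,-0.4,0],[-1,0,0,-0.8,0],[-1,0,0,-0.91,0],[-1,0,0,-0.91,0],[-1,0,0,-0.91,0]]]'
```

```text
clock: 21.7
ee_pos: [0.5763, -0.3344, 0.2771]
orientation: [-0.078, 1.57, 0.08]
ft_force: [0.3, 0.0, -0.2]
width: 0.0204
clock: 22.32
ee_pos: [0.5781, -0.3361, 0.1436]
orientation: [-0.081, 1.566, 0.077]
ft_force: [0.3, -0.3, 0.2]
width: 0.0002
```

```bash
python3 -m crank '[[[-1,-0.03,0.13,0,0],[-1,-0.09,0.24,0,0],[-1,-0.15,0.34,0,0],[-1,-0.15,0.34,0,0]]]' 20
python3 -m crank '[[[-1,-0.04,0.1,0,0],[-1,-0.08,0.2,0,0],[-1,-0.08,0.2,0,0]]]'
python3 - <<'E'
from w import *
s=r.capture("scene");cv2.imwrite("pics/g1.png",cv2.resize(s['img'][120:260,130:270],None,fx=4,fy=4,interpolation=cv2.INTER_CUBIC))
E
```

```text
clock: 22.82
ee_pos: [0.5535, -0.2831, 0.1417]
orientation: [-0.079, 1.569, 0.079]
ft_force: [-1.3, 0.8, 0.2]
width: 0.0005
clock: 23.2
ee_pos: [0.5413, -0.2531, 0.1407]
orientation: [-0.078, 1.57, 0.08]
ft_force: [-0.4, -0.9, -0.2]
width: 0.0006
```

View pics/g1.png

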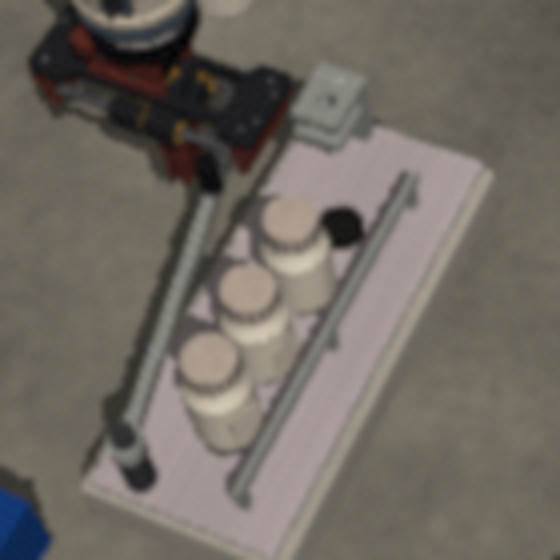

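The bar is following the fingers, with the knob against them at about (208,178) in the crop, so I'll keep pushing to the stop.

```bash
python3 -m crank '[[[-1,-0.025,0.09,0,0],[-1,-0.035,0.17,0,0],[-1,-0.045,0.24,0,0],[-1,-0.045,0.24,0,0]]]'
python3 -m crank '[[[-1,-0.003,0.03,0,0],[-1,-0.003,0.03,0,0],[-1,-0.003,0.03,0,0]]]'
python3 -m crank '[[[-1,-0.003,0.03,0,0],[-1,-0.003,0.03,0,0],[-1,-0.003,0.03,0,0]]]'
```

```text
clock: 23.75
ee_pos: [0.5351, -0.2175, 0.1409]
orientation: [-0.079, 1.569, 0.08]
ft_force: [-0.4, 0.2, 0.0]
width: 0.0002
clock: 24.12
ee_pos: [0.5349, -0.2142, 0.1409]
orientation: [-0.078, 1.569, 0.078]
ft_force: [-0.3, 0.4, 0.3]
width: 0.0008
clock: 24.5
ee_pos: [0.5343, -0.2095, 0.1409]
orientation: [-0.078, 1.569, 0.079]
ft_force: [0.3, -0.1, 0.8]
width: 0.0003
```

```bash
python3 -m crank '[[[-1,-0.002,0.02,0,0],[-1,-0.002,0.02,0,0],[-1,-0.002,0.02,0,0]]]'
python3 -m crank '[[[-1,-0.002,0.02,0,0],[-1,-0.002,0.02,0,0],[-1,-0.002,0.02,0,0]]]'
python3 - <<'E'
from w import *
s=r.capture("scene");si=s['img'].copy();w=r.capture("wrist")
b=cv2.resize(si[130:230,170:250],None,fx=4.8,fy=4.8,interpolation=cv2.INTER_CUBIC)
cv2.imwrite("pics/i1.png",np.hstack([w['img'][:, 100:],np.pad(b,((0,0),(0,0),(0,0)))[:384]]))
E
```

```text
clock: 24.88
ee_pos: [0.534, -0.2065, 0.1409]
orientation: [-0.078, 1.569, 0.079]
ft_force: [0.0, 0.2, -0.7]
width: 0.0002
clock: 25.25
ee_pos: [0.534, -0.2058, 0.141]
orientation: [-0.082, 1.568, 0.076]
ft_force: [-1.1, -11.5, -3.2]
width: 0.0001
```

View pics/i1.png

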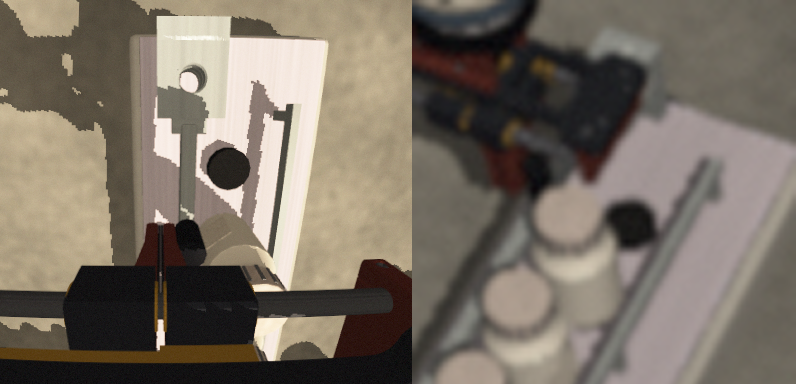

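The bar stopped against 11.5 N, so it is shut: the lug is in the fork and the hole shows at about (292,79) in the full wrist image. Next I measure the hole, back off and go to the pin.

```bash
python3 - <<'E'
from w import *
w=r.capture("wrist");print(onz(w,[(292.5,79)],.141),r.sense()['ee_pos'])
E
python3 -m crank '[[[-1,0,-0.1,0,0],[-1,0,-0.15,0,0],[-1,0,-0.15,0.3,0],[-1,0,-0.15,0.6,0],[-1,0,-0.15,0.8,0]]]'
python3 -m crank '[[[-0.2,-0.2,0.4,0,0],[-0.2,-0.25,0.8,0,0],[-0.2,-0.25,0.95,0,0],[-0.2,-0.25,0.95,0,0]]]'
python3 -m crank '[[[-0.2,-0.1,0.4,0,0],[-0.2,-0.1,0.8,0,0],[-0.2,-0.1,0.95,0,0],[-0.2,-0.1,0.95,0,0]]]'
python3 -m crank '[[[-0.2,-0.1,0.4,0,0],[-0.2,-0.1,0.8,0,0],[-0.2,-0.1,0.95,0,0],[-0.2,-0.1,0.95,0,0]]]'
python3 -m crank '[[[-0.2,0,0.4,-0.2,0],[-0.2,0,0.8,-0.2,0],[-0.2,0,0.95,-0.2,0],[-0.2,0,0.95,-0.2,0],[-0.2,0,0.95,-0.2,0]]]'
python3 - <<'E'
from w import *
w=r.capture("wrist");im=w['img'].copy();print(r.sense()['ee_pos'])
circ(im,w,[.4489,.359,.094],.009);cv2.imwrite("pics/j1.png",im)
E
```

```text
[[ 0.43316419 -0.19877884  0.141     ]] [ 0.53405705 -0.20578708  0.1410549 ]
clock: 26.02
ee_pos: [0.5342, -0.2265, 0.2631]
orientation: [-0.079, 1.567, 0.078]
ft_force: [-0.1, -0.1, -0.6]
width: 0.0005
clock: 26.52
ee_pos: [0.4961, -0.0823, 0.2612]
orientation: [-0.08, 1.569, 0.081]
ft_force: [0.9, -0.9, 0.1]
width: 0.0344
clock: 27.02
ee_pos: [0.4816, 0.0592, 0.2609]
orientation: [-0.08, 1.569, 0.08]
ft_force: [0.3, -0.3, -0.6]
width: 0.0347
clock: 27.52
ee_pos: [0.4669, 0.2011, 0.2608]
orientation: [-0.08, 1.569, 0.079]
ft_force: [-0.1, -0.5, 0.1]
width: 0.0347
clock: 28.15
ee_pos: [0.4665, 0.3419, 0.2309]
orientation: [-0.078, 1.57, 0.077]
ft_force: [0.7, -0.5, 0.4]
width: 0.035
[0.46653708 0.34192756 0.23103655]
```

View pics/j1.png

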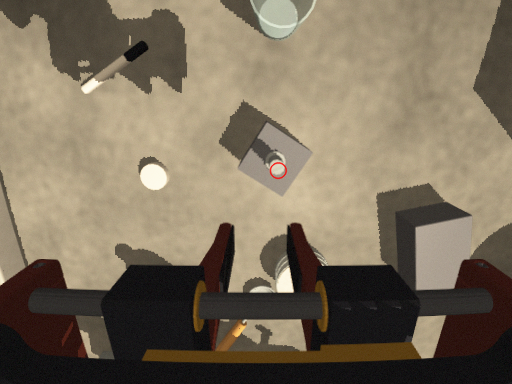

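The block hasn't moved: the grip top is at (278,169) and matches the estimate. Grasping the pin.

```bash
python3 -m crank '[[[-0.2,-0.125,0.11,0,0],[-0.2,-0.125,0.11,-0.3,0],[-0.2,-0.125,0.11,-0.6,0],[-0.2,-0.125,0.11,-0.9,0],[-0.2,-0.125,0.11,-0.9,0]]]' 40
python3 -m crank '[[[-0.2,0,0,-0.1,0],[-0.2,0,0,-0.19,0],[-0.2,0,0,-0.19,0]]]'
```

```text
clock: 28.82
ee_pos: [0.4458, 0.3575, 0.0935]
orientation: [-0.081, 1.575, 0.074]
ft_force: [0.2, 0.4, 0.6]
width: 0.0351
clock: 29.2
ee_pos: [0.4472, 0.3601, 0.0672]
orientation: [-0.079, 1.57, 0.078]
ft_force: [-0.3, 1.3, -0.2]
width: 0.0349
```

```bash
python3 -m crank '[[[-1,0,0,0,0],[-1,0,0,0,0],[-1,0,0,0,0],[-1,0,0,0,0]]]' 40
python3 -m crank '[[[-1,0,0,0.2,0],[-1,0,0,0.5,0],[-1,0,0,0.8,0],[-1,0,0,1,0],[-1,0,0,1,0]]]'
python3 -m crank '[[[-1,0,-0.4,0.15,0],[-1,0,-0.8,0.15,0],[-1,0,-0.95,0.15,0],[-1,0,-0.95,0.15,0]]]'
python3 -m crank '[[[-1,0,-0.4,0,0],[-1,0,-0.8,0,0],[-1,0,-0.95,0,0],[-1,0,-0.95,0,0]]]'
python3 -m crank '[[[-1,-0.05,-0.4,0,0],[-1,-0.05,-0.8,0,0],[-1,-0.05,-0.95,0,0],[-1,-0.05,-0.95,0,0],[-1,-0.05,-0.95,0,0]]]'
```

```text
clock: 29.7
ee_pos: [0.4477, 0.3606, 0.068]
orientation: [-0.078, 1.569, 0.079]
ft_force: [0.2, -1.2, 4.9]
width: 0.0173
clock: 30.32
ee_pos: [0.4485, 0.3613, 0.2196]
orientation: [-0.076, 1.565, 0.081]
ft_force: [0.2, -0.9, -0.5]
width: 0.0174
clock: 30.82
ee_pos: [0.4466, 0.2162, 0.2384]
orientation: [-0.077, 1.572, 0.076]
ft_force: [0.5, 0.4, -1.6]
width: 0.0174
clock: 31.32
ee_pos: [0.4473, 0.075, 0.239]
orientation: [-0.077, 1.571, 0.077]
ft_force: [0.2, 0.3, -0.6]
width: 0.0175
clock: 31.95
ee_pos: [0.4402, -0.0658, 0.2395]
orientation: [-0.079, 1.57, 0.08]
ft_force: [0.8, 0.0, -0.8]
width: 0.0174
```

```bash
python3 -m crank '[[[-1,-0.03,-0.4,0,0],[-1,-0.03,-0.8,0,0],[-1,-0.03,-0.875,0,0],[-1,-0.03,-0.875,0,0],[-1,-0.03,-0.875,0,0]]]'
python3 -m crank '[[[-1,0,0,-0.1,0],[-1,0,0,-0.15,0],[-1,0,0,-0.15,0]]]'
python3 - <<'E'
from w import *
w=r.capture("wrist");im=w['img'].copy();p=r.sense()['ee_pos'];print(p)
circ(im,w,[.4335,-.1985,.141],.0075)
circ(im,w,[p[0],p[1],p[2]-.061],.0025,(0,255,0));circ(im,w,[p[0],p[1],p[2]-.013],.013,(0,255,0))
s=r.capture("side");a=cv2.resize(s['img'][205:265,215:275],None,fx=6.4,fy=6.4,interpolation=cv2.INTER_CUBIC)
cv2.imwrite("pics/k1.png",np.hstack([cv2.resize(im[130:322,160:360],None,fx=2,fy=2,interpolation=cv2.INTER_CUBIC),a]))
E
```

```text
clock: 32.58
ee_pos: [0.4355, -0.1967, 0.2397]
orientation: [-0.079, 1.57, 0.08]
ft_force: [0.2, 0.7, -0.9]
width: 0.0174
clock: 32.95
ee_pos: [0.4349, -0.1977, 0.2164]
orientation: [-0.078, 1.571, 0.08]
ft_force: [0.0, -1.1, -0.9]
width: 0.0169
[ 0.43519883 -0.19801717  0.21689219]
```

View pics/k1.png

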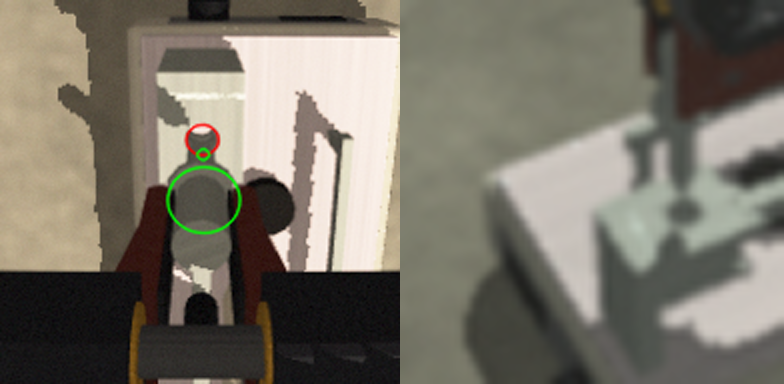

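The pin is upright in the jaws, its tip just above the red hole circle at crop (203,140), with a lateral error of about 1–2 mm. Lowering in steps while watching the forces.

```bash
python3 -m crank '[[[-1,-0.01,0,-0.05,0],[-1,-0.01,0,-0.1,0],[-1,-0.01,0,-0.15,0],[-1,-0.01,0,-0.15,0]]]'
python3 -m crank '[[[-1,0,0,-0.03,0],[-1,0,0,-0.06,0],[-1,0,0,-0.06,0]]]'
```

```text
clock: 33.55
ee_pos: [0.4338, -0.1983, 0.1943]
orientation: [-0.078, 1.57, 0.079]
ft_force: [-0.8, -0.1, -1.8]
width: 0.0171
clock: 33.92
ee_pos: [0.4342, -0.1983, 0.1857]
orientation: [-0.078, 1.569, 0.079]
ft_force: [2.6, 0.6, -2.7]
width: 0.0174
```

```bash
python3 -m crank '[[[-1,0.005,0,-0.03,0],[-1,0.005,0,-0.06,0],[-1,0.005,0,-0.06,0]]]'
python3 -m crank '[[[-1,0,0,-0.03,0],[-1,0,0,-0.06,0],[-1,0,0,-0.06,0]]]'
```

```text
clock: 34.3
ee_pos: [0.4345, -0.1983, 0.1765]
orientation: [-0.078, 1.57, 0.079]
ft_force: [2.3, 0.2, -2.0]
width: 0.0169
clock: 34.67
ee_pos: [0.4346, -0.1983, 0.1675]
orientation: [-0.078, 1.57, 0.079]
ft_force: [1.4, 0.8, -3.2]
width: 0.0173
```

```bash
python3 -m crank '[[[-1,0.003,0,-0.03,0],[-1,0.003,0,-0.05,0],[-1,0.003,0,-0.05,0]]]'
python3 -m crank '[[[-1,0,0,-0.025,0],[-1,0,0,-0.025,0],[-1,0,0,-0.025,0]]]'
```

```text
clock: 35.05
ee_pos: [0.4349, -0.1983, 0.1601]
orientation: [-0.078, 1.57, 0.079]
ft_force: [1.4, 1.5, -2.2]
width: 0.0176
clock: 35.42
ee_pos: [0.4351, -0.1984, 0.1567]
orientation: [-0.079, 1.57, 0.079]
ft_force: [0.5, 0.7, -1.0]
width: 0.0174
```

```bash
python3 -m crank '[[[-1,0,0,-0.015,0],[-1,0,0,-0.015,0],[-1,0,0,-0.015,0]]]'
python3 -m crank '[[[-1,0,0,-0.01,0],[-1,0,0,-0.01,0],[-1,0,0,-0.01,0]]]'
```

```text
clock: 35.8
ee_pos: [0.4351, -0.1984, 0.1544]
orientation: [-0.078, 1.569, 0.079]
ft_force: [-0.2, -0.3, -0.7]
width: 0.0171
clock: 36.17
ee_pos: [0.4353, -0.1985, 0.1539]
orientation: [-0.079, 1.569, 0.078]
ft_force: [-3.0, 1.2, 10.7]
width: 0.0174
```

The flange seated with 10.7 N at the predicted height. Releasing and retreating.

```bash
python3 -m crank '[[[-0.3,0,0,0,0],[-0.3,0,0,0,0],[-0.3,0,0,0,0]]]'
python3 -m crank '[[[-0.3,0,0,0.2,0],[-0.3,0,0,0.4,0],[-0.3,0,0,0.7,0],[-0.3,0,0,0.7,0]]]'
python3 -m crank '[[[-0.3,0.4,0.3,0.1,0],[-0.3,0.7,0.5,0.1,0],[-0.3,0.7,0.5,0.1,0],[-0.3,0.7,0.5,0.1,0]]]'
python3 - <<'E'
from w import *
w=r.capture("wrist");im=w['img'].copy();s=r.capture("side");si=s['img'].copy();print(r.sense()['ee_pos'],r.sense()['ft_force'])
for c,i in((w,im),(s,si)):
    circ(i,c,[.4345,-.1985,.180],.009)
    for p in ([.6852,-.133,.178],[.6221,-.1395,.178],[.5587,-.146,.178]): circ(i,c,p,.02)
a=cv2.resize(si[165:285,225:365],None,fx=2.8,fy=2.8,interpolation=cv2.INTER_CUBIC)
cv2.imwrite("pics/l1.png",np.hstack([im[:336,:400],a]))
E
```

```text
clock: 36.55
ee_pos: [0.4351, -0.1984, 0.1528]
orientation: [-0.079, 1.569, 0.079]
ft_force: [-0.3, -0.5, 0.4]
width: 0.0309
clock: 37.05
ee_pos: [0.437, -0.1993, 0.2609]
orientation: [-0.081, 1.564, 0.076]
ft_force: [-0.8, -0.0, -0.3]
width: 0.0306
clock: 37.55
ee_pos: [0.5392, -0.1231, 0.2714]
orientation: [-0.079, 1.572, 0.08]
ft_force: [0.8, 0.2, 0.4]
width: 0.0306
[ 0.53870358 -0.12381271  0.27196042] [ 0.26868021 -0.16304375  0.35880736]
```

View pics/l1.png

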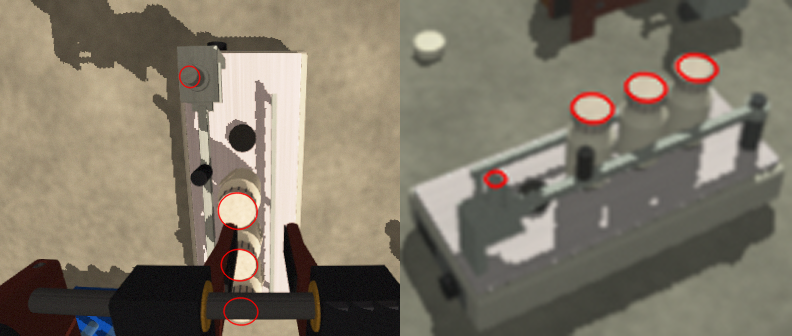

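The pin's grip top is at (190,76), on its projected seated circle in both views. The bottle caps match their circles, the bar is shut and the gripper is clear.

```bash
python3 -c "
from station import r
print(r.hand_in(),r.sense()['clock'])"
```

```text
the job is handed in; nothing more can be done
the job is handed in; nothing more can be done
```

The shaker is loaded and the job is handed in; `hand_in()` gave no verdict. It took about 38 s of the 208 s.

- **Bottles:** three were present. They stand upright on pads 1, 2 and 3; pad 0, next to the fork, is empty. In the last wrist and side pictures their caps lay on the circles projected from the pad positions.
- **Bar:** I pushed it shut by the knob after all three bottles were on. It stopped against the end stop at 11.5 N, with the lug in the fork.
- **Pin:** it went in with low forces and seated at 10.7 N, at the expected flange height. The last pictures show its grip top where a seated pin's should be.
- **Disagreements:** the cameras differed by up to about 6 mm on pad positions and 3 mm on the fork hole. I averaged the pad positions and placed the pin by the close-up wrist view.
- **Not checked:** bar angle and pin depth were judged only from contact force, tool height and pictures. I did not measure the other bench items for movement, but nothing looked disturbed and I felt no unexpected contact.

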